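# Rebuild the spare-wheel hold-down stack

### The job

Put the spare-wheel hold-down back together over the upright stud of the black stud tray, one part after another and each let go flat and fully down before the next: first the thick rubber ring on the tray's deck, then the steel sleeve, then the rectangular clamp plate, and last the hand nut, flange down (nothing needs screwing, the parts just slip over the stud). Leave the tow eye, wheel bolt, small blue box and wheel wrench where they lie.

Things in the scene. Friction and masses are not known exactly. Their poses are not given: they have to be found in the camera images.
- stud_tray: black plastic tray fixed to the bench, 200 x 160 mm (its x by y), an upright steel stud at its centre. Origin: on the bench under the stud's axis, z up. Flat deck at z = 12 mm; rim 6 mm wide, up to z = 24 mm; 22 mm square gussets, up to 22 mm, in the inside corners. Stud 14 mm thick, tip at z = 80 mm (68 mm above the deck). Stands left or right, the tool tray on the other side.
- tool_tray: second black tray insert, fixed, same size, deck and rim, without a stud: a steel-and-blue jack bar, up to 32 mm above the bench, is fixed in it along x, near y = +52 mm (its clips reach y = +43 to +73 mm). The hand nut lies on its deck. Origin: on the bench under its centre, z up.
- rubber_ring: thick black rubber ring lying flat on the bench: 64 mm outside, 24 mm bore through, 22 mm high, about 90 g. Origin: centre of its underside, z along its axis, up.
- sleeve: short steel tube standing upright on the bench: 40 mm outside, 24 mm bore through, 24 mm high, about 140 g. Origin: centre of its underside, z along its axis, up.
- clamp_plate: rectangular steel plate lying flat on the bench: 90 mm long (its x), 44 mm wide (its y), 10 mm thick, a 24 mm hole through its middle, about 250 g. Origin: centre of its underside (on the hole's axis), z up.
- knob_nut: grey plastic hand nut lying flange down on the tool tray's deck: flange 50 mm in diameter and 12 mm high, above it a ribbed 40 mm grip up to 28 mm, 24 mm bore through, about 60 g. It has no thread and just slips over the stud. Origin: centre of its underside, z along its axis, up.
- tow_eye: bystander: dark steel towing eye lying on the bench, 100 mm long (its x) and 46 mm wide, a ring at its +x end, 15 mm high. Origin: under the middle of it, near the bench. Leave it.
- wheel_bolt: bystander: steel wheel bolt standing on its 28 mm washer head, 42 mm high. Origin: centre of its underside. Leave it.
- fuse_box: bystander: small blue box, 36 x 30 x 22 mm. Origin: centre of its underside. Leave it.
- wheel_wrench: bystander: wrench, 220 mm long (its x), lying beyond the parts at the far side of the bench. Origin: underside near its middle. Leave it.
Things that resemble listed ones, but are neither listed nor needed, are in the scene too. Leave any pink look-alike of the clamp_plate alone.

How it is judged:
By the outcome, as a careful person would: the job done as asked, in the order asked, and still so for the second after the job is handed in, with the robot touching nothing.
It also fails if it takes over 99 s, if anything falls off the work surface, if the arm or the gripper's body presses on something with over 40 N, if the wrist force passes 120 N, or if a joint passes its speed limit or range.

### The arm

A 7-joint arm with a two-finger parallel gripper is mounted at the origin on the work surface. World frame = base frame: x ahead of the robot, y to its left, z up, the work surface at z = 0. Lengths are in m, angles in rad, forces in N, time in s.
With the tool pointing down it reaches from about 0.4 to 0.85 m from the base axis. Payload 4.5 kg.
Tool frame: the origin (TCP) lies at the very end of the fingers, on their centre line; the grasp point (between the pads) lies 19 mm behind it; z points along the fingers, y is the line along which they close (so a half turn about z gives the same grasp; the last joint's range is limited). The gripper opens to 85 mm and grips with 20 to 120 N. Pads are 22 mm wide; open, the fingers measure 114 mm over their backs; the gripper's body (76 mm by 85 mm) begins 54 mm behind the grasp point. The pads swing forward as they close: fully open they stand 13 mm farther back than shut.
Start: joints at [1.266, 0.689, -0.195, 1.565, 0.157, 0.902, -0.215], TCP at [0.208, -0.589, 0.231] pointing down, gripper open.
Joint ranges: [-3.01, 3.01], [-0.46, 2.08], [-1.47, 1.51], [0.13, 2.56], [-1, 4.14], [0.04, 2.09], [-2.66, 2.66]. Speed limits (rad/s): [2.57, 2.57, 3.14, 3.14, 3.14, 3.14, 3.14].

### API

Orientations are given as a 3x3 rotation matrix whose columns are the frame's x, y, z axes.
In Python, from bench import env gives the robot as it stands. The module is installed in compiled form; this text tells all that it offers.
- The arm moves only by the shell command python3 -m inch 'ROWS' [FORCE]. ROWS is JSON, a list of rows, each a list of 5 numbers: the shift along the tool's x, y, z in mm, then the turn about the tool's z in degrees, then the opening, from 0 (shut) to 1 (fully open). A call has 1 to 20 rows; each row is the pose to reach, as a shift and turn from the pose commanded when the call began, along the tool's axes at that moment; what a row does not reach only later rows make up. A row lasts 1/10 s, in which the tool goes at most 50 mm and 8.59 degrees, less where a joint would pass 70% of its speed; a pose out of reach is approached as far as the arm can. A call with a gripper value outside its range is refused whole. The fingers move at their own pace and stop on an object; FORCE is the grip in N (left out, the last holds). Time passes only in rows, so rows that repeat a pose let the fingers close. It gives the time, the measured TCP pose, the force, the opening and the grip force at its end, in the units of the state.
- env.read_state(): the state, without advancing time (a new reading comes with each control period).
- env.camera(name): name is "side" or "top"; returns (picture, depth): 400x640x3 uint8, red, green, blue; 400x640 float32, m along the optical axis (not along the pixel's ray), 0 where there is no reading.
- env.camera_model(name): a dict with "fx", "fy", "cx", "cy" (pixels), "k1" (the pictures are not rectified: a ray, as slopes to the right and down, at radius r is drawn at 1 + k1 r^2 times it, then the intrinsics apply), "origin" and "rotation" of the camera in the world. Camera axes: x right, y up, looking along -z (the intrinsics and any distortion apply to the point x, -y, -z); pixel columns grow to the right and rows downward; lengths in m; the calibration is good to about 2 mm. A picture is of the moment at which its call begins. camera_model takes no time and is no camera call.
- env.sign_off(): hands the job in; it is judged then, once.
Trained networks look in the newest picture that a camera, given by its name, has taken for a name from the list of things; names that differ only in an ending like _2 or _b are one class to them, and where a whole thing is asked for, a point or a joint stands for the part that bears it (a point fixed in the world has none). Each returns a list of dicts, best first, with "conf" (0 to 1); they miss things now and then, are a little off and sometimes report something else, mostly with a low value. They report only what shows in the picture. A call takes as long as a camera call. They do not tell look-alikes from the thing itself.
- env.find_in(query, camera): "point" ([row, column] in pixels, amid what is visible of it).
- env.landmark_of(query, camera): "point" ([row, column] in pixels: a listed point, or the origin of a listed thing).
The state is a dict: "t": time; "joints": joint angles; "qvel": joint speeds; "joint_efforts": joint torques, N m; "tool_pos": TCP position; "orientation": TCP orientation; "force": force on the tool from outside, world axes, zero at the start; "wrist_torque": the same for the moment, N m; "grip_width": opening from 0.0 (shut) to 1.0 (fully open); "gripper_force": force on a finger pad.
Only numpy, scipy, OpenCV 4.12 (cv2) and the standard library are available. Lean on these libraries where they do the work, as an engineer would, in place of code of your own. Each camera call takes 0.05 s, during which the arm holds its last target. There are 200 camera calls.

## Working session

There is one attempt and no reset: what is moved stays moved. The work goes in short steps, Python scripts to look and compute and a shell command to move; the robot and the scene stay as the last step left them, time stands still between calls to the robot, and variables do not carry over. Pictures are saved under pics/ and viewed, at most 14 in all, crops included, and the job is handed in when it is done.

```bash
mkdir -p pics; cat > h.py <<'E'
import numpy as np, cv2
from bench import env
def ray(m,rc):
    v=np.array([[ (rc[1]-m['cx'])/m['fx'], (rc[0]-m['cy'])/m['fy'] ]])
    u=v.copy()
    for _ in range(20): u=v/(1+m['k1']*(u**2).sum())
    return np.array([u[0,0],-u[0,1],-1.])
def at_depth(m,rc,d): return np.array(m['origin'])+np.array(m['rotation'])@(ray(m,rc)*d)
def at_z(m,rc,z):
    o=np.array(m['origin']); r=np.array(m['rotation'])@ray(m,rc)
    return o+r*(z-o[2])/r[2]
def pix(m,p):
    c=np.array(m['rotation']).T@(np.array(p)-np.array(m['origin'])); u=np.array([c[0],-c[1]])/-c[2]
    u=u*(1+m['k1']*(u**2).sum()); return np.array([u[1]*m['fy']+m['cy'],u[0]*m['fx']+m['cx']])
def save(p,n): cv2.imwrite('pics/'+n,p[:,:,::-1])
E
python3 - <<'E'
from h import *
np.set_printoptions(precision=3,suppress=True)
for c in ['top','side']:
    p,d=env.camera(c); save(p,c+'0.png'); np.save(c+'0.npy',d); m=env.camera_model(c); print(c,m)
    for q in ['stud_tray','tool_tray','rubber_ring','sleeve','clamp_plate','knob_nut']:
        for r in env.landmark_of(q,c)[:4]:
            rc=r['point']; i,j=[int(round(x)) for x in rc]
            print(q,round(r['conf'],2),np.round(rc), at_depth(m,rc,d[i,j]) if 0<=i<400 and 0<=j<640 else '', at_z(m,rc,0))
print(env.read_state())
E
```

```text
top {'fx': 361.66794285969803, 'fy': 361.66794285969803, 'cx': 314.5264279492258, 'cy': 197.112866408954, 'k1': -0.0722573158318114, 'origin': array([0.457, 0.004, 0.846]), 'rotation': array([[-0.013,  0.985, -0.171],
       [-0.999, -0.007,  0.033],
       [ 0.031,  0.171,  0.985]])}
stud_tray 0.72 [228. 440.] [ 0.524 -0.316  0.014] [ 0.525 -0.322  0.   ]
tool_tray 0.89 [232. 184.] [0.523 0.277 0.014] [0.524 0.282 0.   ]
tool_tray 0.27 [228. 440.] [ 0.526 -0.319  0.014] [ 0.527 -0.324  0.   ]
rubber_ring 0.83 [238. 332.] [ 0.506 -0.064  0.001] [ 0.506 -0.064  0.   ]
sleeve 0.72 [174. 294.] [0.658 0.025 0.001] [0.659 0.025 0.   ]
sleeve 0.2 [172. 358.] [ 0.661 -0.127  0.018] [ 0.665 -0.13   0.   ]
clamp_plate 0.77 [306. 361.] [ 0.351 -0.126  0.002] [ 0.351 -0.126  0.   ]
clamp_plate 0.58 [270. 273.] [0.435 0.073 0.002] [0.435 0.073 0.   ]
clamp_plate 0.57 [146. 230.] [0.729 0.18  0.001] [0.73 0.18 0.  ]
knob_nut 0.88 [221. 185.] [0.547 0.276 0.015] [0.548 0.281 0.   ]
side {'fx': 376.45625687835417, 'fy': 376.45625687835417, 'cx': 320.10184282028456, 'cy': 198.09866879303902, 'k1': 0
[... 454 characters left out ...]
 0.   ]
clamp_plate 0.58 [271. 359.] [ 0.439  0.077 -0.003] [0.437 0.079 0.   ]
knob_nut 0.8 [314. 239.] [0.531 0.284 0.037] [0.552 0.269 0.   ]
{'t': 0.7, 'joints': array([ 1.266,  0.689, -0.195,  1.565,  0.157,  0.903, -0.215]), 'qvel': array([-0.002,  0.002,  0.002, -0.   ,  0.002,  0.   ,  0.002]), 'joint_efforts': array([ -0.   , -53.942,  -1.266, -15.886,   0.01 ,   0.001,   0.   ]), 'tool_pos': array([ 0.208, -0.589,  0.231]), 'orientation': array([[ 0.943,  0.332,  0.   ],
       [ 0.332, -0.943, -0.   ],
       [ 0.   ,  0.   , -1.   ]]), 'force': array([-0.516,  0.454, -1.061]), 'wrist_torque': array([-0.   ,  0.012, -0.   ]), 'gripper_force': 0.0, 'grip_width': 0.9975610416931061}
```

View pics/top0.png

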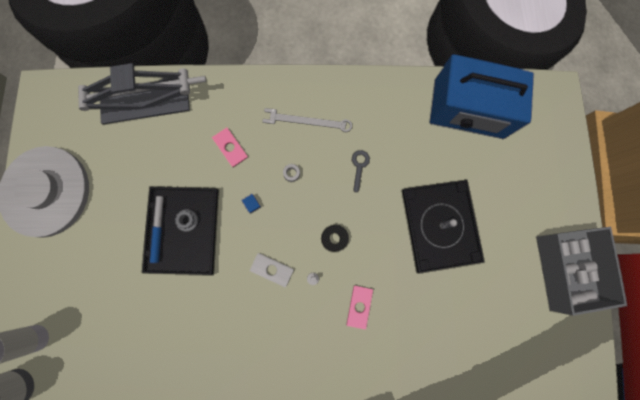

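View pics/side0.png

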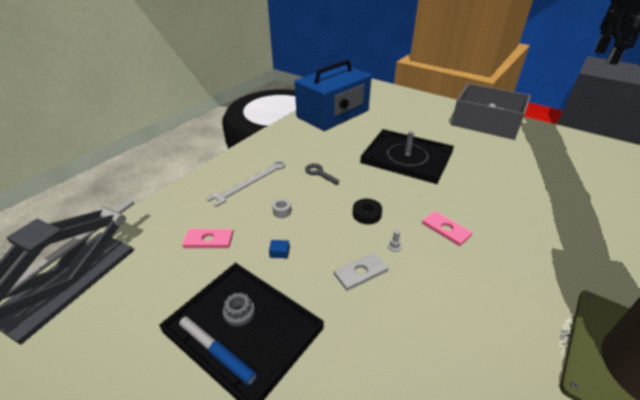

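Grey plate at top pixel (270,272) / side (271,359) is steel-coloured, so it is the clamp_plate. The plates at (306,361) and (146,230) are pink look-alikes. I'll confirm that in a crop and measure from the depth cloud.

```bash
cat > meas.py <<'E'
from h import *
np.set_printoptions(precision=4,suppress=True)
def cloud(c,d):
    m=env.camera_model(c); I,J=np.mgrid[0:400,0:640]
    v=np.stack([(J-m['cx'])/m['fx'],(I-m['cy'])/m['fy']],-1); u=v.copy()
    for _ in range(20): u=v/(1+m['k1']*(u**2).sum(-1,keepdims=True))
    r=np.stack([u[...,0],-u[...,1],-np.ones_like(d)],-1)*d[...,None]
    return np.array(m['origin'])+r@np.array(m['rotation']).T
def sel(P,xy,R,z0,z1):
    k=(np.hypot(P[...,0]-xy[0],P[...,1]-xy[1])<R)&(P[...,2]>z0)&(P[...,2]<z1)
    return P[k]
def rect(q):
    r=cv2.minAreaRect((q[:,:2]*1000).astype(np.float32)); return np.round(r[0],1),np.round(r[1],1),round(r[2],1)
E
python3 - <<'E'
from meas import *
for c in ['top','side']:
    P=cloud(c,np.load(c+'0.npy'))
    b=sel(P,(.45,-.02),.3,-.02,.02); print(c,'bench z med',np.median(b[:,2]))
    for n,xy,R,z0,z1 in [('ring',(.506,-.062),.05,.015,.03),('sleeve',(.658,.028),.035,.017,.032),('plate',(.436,.075),.07,.006,.02),
      ('nut',(.548,.277),.033,.033,.05),('nutflange',(.548,.277),.033,.019,.05),('studtop',(.525,-.32),.06,.06,.09),('stud',(.525,-.32),.06,.03,.06),
      ('studrim',(.525,-.32),.16,.018,.03),('toolrim',(.524,.28),.15,.017,.028)]:
        q=sel(P,xy,R,z0,z1)
        if len(q)<4: print(n,len(q)); continue
        print(n,len(q),'mean',q.mean(0),'enc',np.round(np.array(cv2.minEnclosingCircle((q[:,:2]*1000).astype(np.float32))[0]),1),rect(q),'zmax',np.percentile(q[:,2],95))
p=cv2.imread('pics/top0.png')[235:335,240:380]; q=cv2.imread('pics/side0.png')[205:305,320:460]
cv2.imwrite('pics/crop0.png',cv2.resize(np.vstack([p,q]),None,fx=3,fy=3,interpolation=cv2.INTER_CUBIC))
E
```

```text
top bench z med 0.001400659119714709
ring 533 mean [ 0.5037 -0.0674  0.0229] enc [504.1 -67.7] (array([503.7, -67.5]), array([61. , 61.7]), 43.4) zmax 0.025446990878803755
sleeve 159 mean [0.658  0.0309 0.0242] enc [658.8  31.2] (array([658.1,  31.1]), array([37.5, 38.3]), 41.7) zmax 0.02718028410977643
plate 710 mean [0.4356 0.0774 0.0113] enc [444.5  70.1] (array([434.5,  74.8]), array([129.5,  44.7]), 64.8) zmax 0.013721096064408696
nut 176 mean [0.5492 0.2691 0.0399] enc [549.4 271. ] (array([549.5, 270.6]), array([40.3, 38.6]), 12.7) zmax 0.0428867054645366
nutflange 323 mean [0.5478 0.2663 0.0333] enc [549.6 270.6] (array([547.7, 268.4]), array([43.7, 48.7]), 70.5) zmax 0.04248797412382741
studtop 50 mean [ 0.5315 -0.3206  0.0754] enc [ 532.  -322.7] (array([ 532.2, -321.7]), array([10.3, 14.3]), 85.0) zmax 0.08298284110911716
stud 36 mean [ 0.5309 -0.3181  0.0451] enc [ 531.7 -322.3] (array([ 530.7, -319.2]), array([14.4,  6.6]), 18.8) zmax 0.05920717908261558
studrim 1256 mean [ 0.5293 -0.3227  0.024 ] enc [ 531.2 -321.7] (array([ 531. , -322.5]), array([200.9, 163. ]), 7.2) 
[... 728 characters left out ...]
6856074
nutflange 699 mean [0.5424 0.2758 0.0303] enc [546.2 272.9] (array([545. , 274.6]), array([49. , 43.8]), 42.9) zmax 0.03892659415755707
studtop 48 mean [ 0.5292 -0.3176  0.0705] enc [ 529.7 -319.4] (array([ 530.3, -319.1]), array([14.1, 14.8]), 89.8) zmax 0.07872236492266725
stud 59 mean [ 0.5286 -0.3165  0.045 ] enc [ 529.6 -318. ] (array([ 529.2, -316.1]), array([14.1,  9.8]), 11.0) zmax 0.05916172107690785
studrim 639 mean [ 0.5217 -0.3111  0.0206] enc [ 528.6 -319.9] (array([ 529.9, -320.6]), array([199.7, 163.9]), 7.6) zmax 0.023011028729209893
toolrim 3157 mean [0.5223 0.3064 0.0224] enc [530.5 267.9] (array([524. , 255.5]), array([224.5, 201.1]), 88.1) zmax 0.02734838760753877
```

View pics/crop0.png

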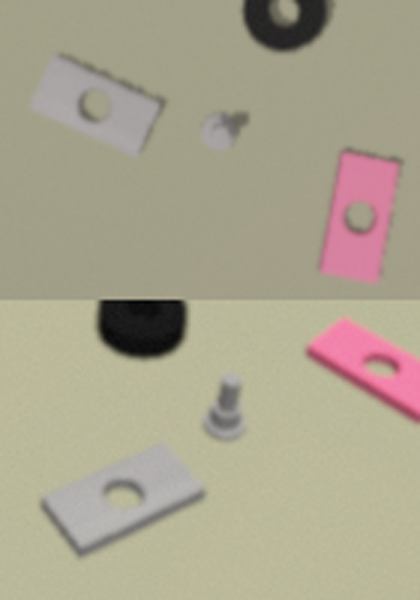

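The crop confirms it: the grey plate with hole is the real one and the other is pink. Estimates: ring (0.5035,-0.067), sleeve (0.6585,0.0325), plate (0.434,0.077) with long axis at 64.5°, nut (0.548,0.2715), stud (0.531,-0.321), tray yaw 7.3°.

```bash
cat > go.py <<'E'
import sys
from h import *
def go(x,y,z,yaw=None):
    s=env.read_state(); R=s['orientation']; d=R.T@(np.array([x,y,z])-s['tool_pos'])*1000
    ya=np.degrees(np.arctan2(R[1,1],R[0,1]))   # closing axis, world deg
    t=''
    if yaw is not None: t=-((yaw-ya+90)%180-90)
    print('t',round(s['t'],2),'shift',np.round(d,1),'turn',t,'closing axis',round(ya,1),'j7',np.round(s['joints'][6],2),'tcp',np.round(s['tool_pos'],4),'F',np.round(s['force'],1),'w',round(s['grip_width'],2),round(s['gripper_force'],1),'tilt',np.round(R[:,2],3))
if __name__=='__main__':
    a=[float(v) for v in sys.argv[1:]]; go(*a)
E
python3 go.py .5035 -.067 .10; python3 go.py .5035 -.067 .004
```

```text
t 0.7 shift [ 452.6 -394.4  131.3] turn  closing axis -70.6 j7 -0.22 tcp [ 0.2078 -0.5895  0.2313] F [-0.5  0.5 -1.1] w 1.0 0.0 tilt [ 0. -0. -1.]
t 0.7 shift [ 452.6 -394.5  227.3] turn  closing axis -70.6 j7 -0.22 tcp [ 0.2078 -0.5895  0.2313] F [-0.5  0.5 -1.1] w 1.0 0.0 tilt [ 0. -0. -1.]
```

```bash
python3 -m inch '[[453,-394,50,0,1],[453,-394,50,0,1],[453,-394,50,0,1],[453,-394,50,0,1],[453,-394,50,0,1],[453,-394,50,0,1],[453,-394,131,0,1],[453,-394,131,0,1],[453,-394,131,0,1],[453,-394,131,0,1],[453,-394,131,0,1],[453,-394,131,0,1],[453,-394,131,0,1],[453,-394,131,0,1],[453,-394,131,0,1],[453,-394,131,0,1],[453,-394,131,0,1],[453,-394,131,0,1]]' 40; python3 go.py .5035 -.067 .004
python3 - <<'E'
from h import *
for c in ['top','side']:
    p,d=env.camera(c); m=env.camera_model(c)
    i,j=[int(v) for v in pix(m,(.5035,-.067,.05))]
    cv2.imwrite(f'pics/n_{c}.png',0*p)
    k=cv2.resize(p[max(i-60,0):i+60,j-75:j+75],(500,400),interpolation=cv2.INTER_CUBIC)
    globals()[c]=k
save(np.hstack([cv2.resize(top,(400,320)),cv2.resize(side,(400,320))]),'ring1.png')
E
```

```text
t: 2.5
tool_pos: [0.5038, -0.0687, 0.1007]
orientation: [[0.944, 0.33, 0.0], [0.33, -0.944, -0.001], [0.0, 0.001, -1.0]]
force: [-0.5, 0.7, -0.1]
grip_width: 1.0
gripper_force: 0.0
t 2.5 shift [ 0.3 -1.8 96.7] turn  closing axis -70.7 j7 -1.26 tcp [ 0.5038 -0.0687  0.1007] F [-0.5  0.7 -0.1] w 1.0 0.0 tilt [ 0.    -0.001 -1.   ]
```

View pics/ring1.png

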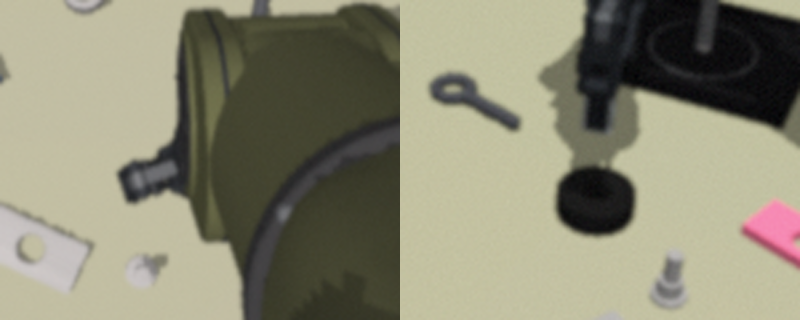

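Side picture: the fingers stand above the ring at crop (597,115), ring at (597,200), lined up. Descend and grip.

```bash
python3 -m inch '[[0,-1,40,0,1],[0,-1,75,0,1],[0,-1,90,0,1],[0,-1,96,0,1],[0,-1,96,0,1],[0,-1,96,0,0.6],[0,-1,96,0,0.6],[0,-1,96,0,0.5],[0,-1,96,0,0.5],[0,-1,96,0,0.5],[0,-1,96,0,0.5],[0,-1,96,0,0.5]]' 40; python3 go.py .531 -.321 .12
```

```text
t: 3.8
tool_pos: [0.5045, -0.0666, 0.006]
orientation: [[0.943, 0.333, 0.002], [0.333, -0.943, -0.0], [0.002, 0.001, -1.0]]
force: [-0.7, -0.2, 7.1]
grip_width: 0.737
gripper_force: 42.0
t 3.8 shift [ -59.4  248.9 -113.8] turn  closing axis -70.6 j7 -1.27 tcp [ 0.5045 -0.0666  0.006 ] F [-0.7 -0.2  7.1] w 0.74 42.0 tilt [ 0.002 -0.    -1.   ]
```

```bash
python3 -m inch '[[0,0,-30,0,0.5],[0,0,-70,0,0.5],[0,0,-110,0,0.5],[-20,80,-125,0,0.5],[-40,160,-125,0,0.5],[-59,249,-125,0,0.5],[-59,249,-125,0,0.5],[-59,249,-125,0,0.5],[-59,249,-125,0,0.5],[-59,249,-125,0,0.5],[-59,249,-125,0,0.5],[-59,249,-125,0,0.5]]'; python3 go.py .531 -.321 .018
python3 - <<'E'
from meas import *
for c in ['top','side']:
    p,d=env.camera(c); P=cloud(c,d); np.save(c+'1.npy',d); save(p,c+'1.png')
    m=env.camera_model(c); i,j=[int(v) for v in pix(m,(.53,-.32,.1))]
    q=p[max(i-70,0):i+70,j-87:j+87]; save(cv2.resize(q,(696,560)),c+'1c.png'); print(c,i,j)
E
```

```text
t: 5.0
tool_pos: [0.5312, -0.3182, 0.1296]
orientation: [[0.942, 0.335, -0.0], [0.335, -0.942, 0.002], [0.0, -0.002, -1.0]]
force: [0.4, 0.5, -1.2]
grip_width: 0.734
gripper_force: 44.3
t 5.0 shift [ -1.2   2.8 111.6] turn  closing axis -70.4 j7 -0.89 tcp [ 0.5312 -0.3182  0.1296] F [ 0.4  0.5 -1.2] w 0.73 44.3 tilt [-0.     0.002 -1.   ]
top 222 455
side 123 412
```

View pics/side1c.png

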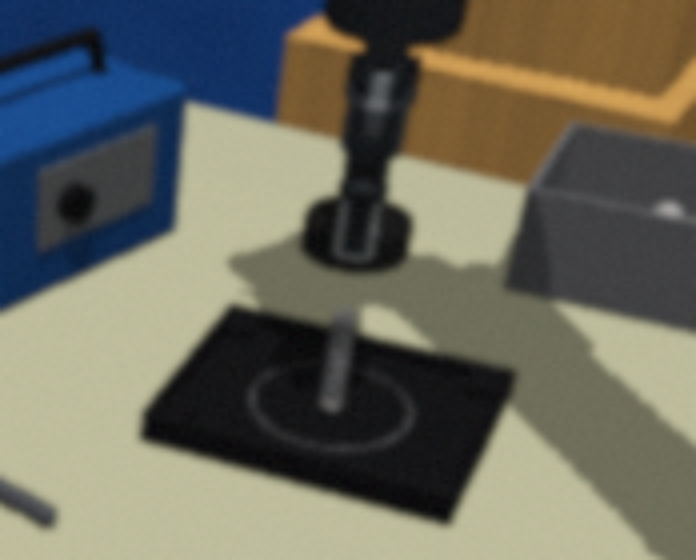

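The ring (crop 357,235) is on the extrapolated stud axis (330,410)→(345,313)→~(356,235). Lower.

```bash
python3 -m inch '[[-1,2,20,0,0.5],[-1,2,40,0,0.5],[-1,2,55,0,0.5],[-1,2,70,0,0.5],[-1,2,85,0,0.5],[-1,2,100,0,0.5],[-1,2,107,0,0.5],[-1,2,111,0,0.5],[-1,2,111,0,0.5],[-1,2,111,0,0.5]]'; python3 go.py .531 -.321 .018
```

```text
t: 6.1
tool_pos: [0.531, -0.3233, 0.0187]
orientation: [[0.943, 0.332, 0.001], [0.332, -0.943, -0.001], [0.001, 0.001, -1.0]]
force: [1.1, 0.0, 0.2]
grip_width: 0.735
gripper_force: 44.3
t 6.1 shift [ 0.8 -2.2  0.7] turn  closing axis -70.6 j7 -0.91 tcp [ 0.531  -0.3233  0.0187] F [1.1 0.  0.2] w 0.73 44.3 tilt [ 0.001 -0.001 -1.   ]
```

```bash
python3 -m inch '[[0,-1,1,0,0.5],[0,-1,1,0,0.5],[0,-1,1,0,0.85],[0,-1,1,0,1],[0,-1,1,0,1],[0,-1,1,0,1],[0,-1,-20,0,1],[0,-1,-60,0,1],[0,-1,-100,0,1],[0,-1,-120,0,1],[0,-1,-120,0,1]]'; python3 go.py .6585 .0325 .15;  python3 go.py .6585 .0325 .005
python3 - <<'E'
from meas import *
P=cloud('side',env.camera('side')[1])
q=sel(P,(.53,-.32),.045,.025,.045); k=np.hypot(q[:,0]-.5305,q[:,1]+.3205)>.011; q=q[k]
print(len(q),q.mean(0),rect(q),cv2.minEnclosingCircle((q[:,:2]*1000).astype(np.float32)),np.percentile(q[:,2],[10,50,90]))
E
```

```text
t: 7.2
tool_pos: [0.5323, -0.3232, 0.1418]
orientation: [[0.943, 0.332, 0.006], [0.332, -0.943, -0.003], [0.005, 0.005, -1.0]]
force: [0.1, -0.1, 0.1]
grip_width: 0.999
gripper_force: 0.0
t 7.2 shift [ 237.2 -293.6   -8.6] turn  closing axis -70.6 j7 -0.89 tcp [ 0.5323 -0.3232  0.1418] F [ 0.1 -0.1  0.1] w 1.0 0.0 tilt [ 0.006 -0.003 -1.   ]
t 7.2 shift [ 236.5 -294.3  136.4] turn  closing axis -70.6 j7 -0.89 tcp [ 0.5323 -0.3232  0.1418] F [ 0.1 -0.1  0.1] w 1.0 0.0 tilt [ 0.006 -0.003 -1.   ]
251 [ 0.5268 -0.3148  0.0307] (array([ 528.4, -319.2]), array([60.7, 63.8]), 25.5) ((528.259521484375, -320.4959716796875), 33.2674446105957) [0.0275 0.0313 0.0324]
```

```bash
python3 -m inch '[[50,-50,0,0,1],[237,-294,0,0,1],[237,-294,0,0,1],[237,-294,0,0,1],[237,-294,0,0,1],[237,-294,40,0,1],[237,-294,60,0,1],[237,-294,90,0,1],[237,-294,90,0,1],[237,-294,90,0,1],[237,-294,90,0,1],[237,-294,90,0,1],[237,-294,90,0,1],[237,-294,90,0,1]]'; python3 go.py .6585 .0325 .008
```

```text
t: 8.65
tool_pos: [0.6566, 0.0327, 0.0494]
orientation: [[0.944, 0.331, 0.002], [0.331, -0.944, -0.0], [0.002, 0.001, -1.0]]
force: [-0.3, 0.3, -0.3]
grip_width: 1.001
gripper_force: 0.0
t 8.65 shift [ 1.7  0.8 41.4] turn  closing axis -70.7 j7 -1.41 tcp [0.6566 0.0327 0.0494] F [-0.3  0.3 -0.3] w 1.0 0.0 tilt [ 0.002 -0.    -1.   ]
```

```bash
python3 -m inch '[[1,0,20,0,1],[1,0,36,0,1],[1,0,41,0,1],[1,0,41,0,1],[1,0,41,0,0.6],[1,0,41,0,0.4],[1,0,41,0,0.3],[1,0,41,0,0.3],[1,0,41,0,0.3],[1,0,41,0,0.3],[1,0,41,0,0.3]]' 40; python3 go.py .531 -.321 .15
```

```text
t: 9.75
tool_pos: [0.6577, 0.0342, 0.0083]
orientation: [[0.943, 0.332, 0.002], [0.332, -0.943, -0.0], [0.001, 0.001, -1.0]]
force: [-1.1, 0.1, 5.6]
grip_width: 0.447
gripper_force: 40.6
t 9.75 shift [-237.3  293.  -141.9] turn  closing axis -70.6 j7 -1.41 tcp [0.6577 0.0342 0.0083] F [-1.1  0.1  5.6] w 0.45 40.6 tilt [ 0.002 -0.    -1.   ]
```

```bash
python3 -m inch '[[0,0,-40,0,0.3],[0,0,-85,0,0.3],[0,0,-125,0,0.3],[0,0,-142,0,0.3],[-237,293,-142,0,0.3],[-237,293,-142,0,0.3],[-237,293,-142,0,0.3],[-237,293,-142,0,0.3],[-237,293,-142,0,0.3],[-237,293,-142,0,0.3],[-237,293,-142,0,0.3],[-237,293,-142,0,0.3],[-237,293,-142,0,0.3],[-237,293,-142,0,0.3],[-237,293,-142,0,0.3],[-237,293,-142,0,0.3]]'; python3 go.py .531 -.321 .043
python3 - <<'E'
from meas import *
c='side'
p,d=env.camera(c); m=env.camera_model(c); i,j=[int(v) for v in pix(m,(.53,-.32,.1))]
q=p[max(i-70,0):i+70,j-87:j+87]; save(cv2.resize(q,(696,560)),'sl1.png')
E
```

```text
t: 11.35
tool_pos: [0.5318, -0.3186, 0.1493]
orientation: [[0.942, 0.335, 0.0], [0.335, -0.942, 0.001], [0.001, -0.001, -1.0]]
force: [0.8, 0.1, -1.5]
grip_width: 0.449
gripper_force: 40.8
t 11.35 shift [ -1.6   2.1 106.2] turn  closing axis -70.4 j7 -0.88 tcp [ 0.5318 -0.3186  0.1493] F [ 0.8  0.1 -1.5] w 0.45 40.8 tilt [ 0.     0.001 -1.   ]
```

View pics/sl1.png

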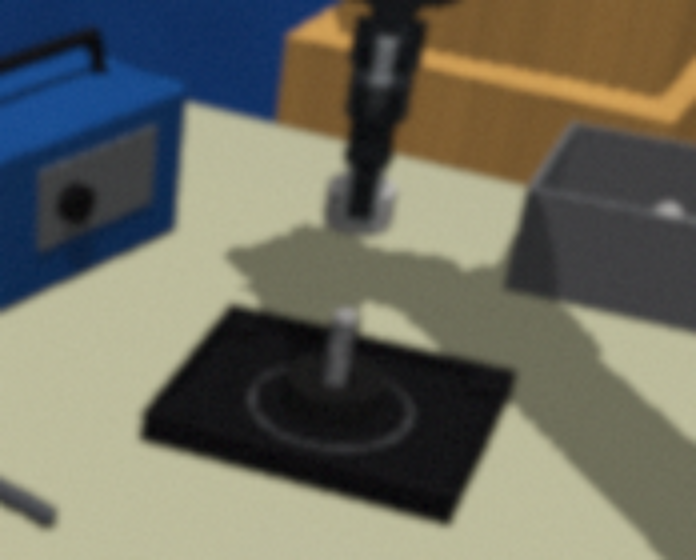

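Ring sits flat around the stud, centred in the deck circle. The sleeve (360,203) is in line with the stud axis. Lower.

```bash
python3 -m inch '[[-1,0,20,0,0.3],[-1,0,40,0,0.3],[-1,0,60,0,0.3],[-1,0,80,0,0.3],[-1,0,95,0,0.3],[-1,0,102,0,0.3],[-1,0,105,0,0.3],[-1,0,106,0,0.3],[-1,0,106,0,0.3]]'; python3 go.py .531 -.321 .043
```

```text
t: 12.3
tool_pos: [0.5304, -0.3214, 0.044]
orientation: [[0.943, 0.332, 0.001], [0.332, -0.943, -0.001], [0.001, 0.001, -1.0]]
force: [0.0, -0.1, -0.1]
grip_width: 0.443
gripper_force: 40.8
t 12.3 shift [ 0.7 -0.2  1. ] turn  closing axis -70.6 j7 -0.91 tcp [ 0.5304 -0.3214  0.044 ] F [ 0.  -0.1 -0.1] w 0.44 40.8 tilt [ 0.001 -0.001 -1.   ]
```

```bash
python3 -m inch '[[0,0,1,0,0.3],[0,0,1.5,0,0.3],[0,0,1.5,0,0.3],[0,0,1.5,0,0.6],[0,0,1.5,0,1],[0,0,1.5,0,1],[0,0,1.5,0,1],[0,0,1.5,0,1],[0,0,-30,0,1],[0,0,-75,0,1],[0,0,-115,0,1],[0,0,-115,0,1]]'; python3 go.py .434 .077 .15 -25.5;  python3 go.py .434 .077 .005
python3 - <<'E'
from meas import *
for c in ['side']:
    P=cloud(c,env.camera(c)[1])
    q=sel(P,(.53,-.32),.045,.046,.066); k=np.hypot(q[:,0]-.5305,q[:,1]+.3205)>.0095; q=q[k]
    print(len(q),q.mean(0),rect(q),np.percentile(q[:,2],[10,50,90]))
    q=sel(P,(.434,.077),.055,.006,.02);print(rect(q))
E
```

```text
t: 13.5
tool_pos: [0.5335, -0.3231, 0.1641]
orientation: [[0.943, 0.332, 0.01], [0.332, -0.943, -0.005], [0.008, 0.008, -1.0]]
force: [1.2, -1.0, -0.6]
grip_width: 1.0
gripper_force: 0.0
t 13.5 shift [  38.8 -410.6   11. ] turn -45.11651544659671 closing axis -70.6 j7 -0.88 tcp [ 0.5335 -0.3231  0.1641] F [ 1.2 -1.  -0.6] w 1.0 0.0 tilt [ 0.01  -0.005 -1.   ]
t 13.5 shift [  37.7 -411.8  155.9] turn  closing axis -70.6 j7 -0.88 tcp [ 0.5335 -0.3231  0.1641] F [ 1.2 -1.  -0.6] w 1.0 0.0 tilt [ 0.01  -0.005 -1.   ]
115 [ 0.5276 -0.3124  0.0526] (array([ 529.4, -316.7]), array([36.9, 39.1]), 27.5) [0.0474 0.0536 0.056 ]
(array([433.7,  78.4]), array([91.2, 46.3]), 65.4)
```

```bash
python3 -m inch '[[39,-411,0,-45,1],[39,-411,0,-45,1],[39,-411,0,-45,1],[39,-411,0,-45,1],[39,-411,0,-45,1],[39,-411,0,-45,1],[39,-411,0,-45,1],[39,-411,0,-45,1],[39,-411,0,-45,1],[39,-411,60,-45,1],[39,-411,104,-45,1],[39,-411,104,-45,1],[39,-411,104,-45,1],[39,-411,104,-45,1],[39,-411,104,-45,1],[39,-411,104,-45,1]]'; python3 go.py .434 .077 .005 -25.2
python3 - <<'E'
from meas import *
c='side'
p,d=env.camera(c); m=env.camera_model(c); i,j=[int(v) for v in pix(m,(.434,.077,.03))]
q=p[max(i-70,0):i+70,j-87:j+87]; save(cv2.resize(q,(696,560)),'pl1.png')
E
```

```text
t: 15.15
tool_pos: [0.4314, 0.0795, 0.0564]
orientation: [[0.433, 0.902, 0.004], [0.902, -0.433, 0.001], [0.003, 0.003, -1.0]]
force: [-0.7, -0.5, -0.4]
grip_width: 1.002
gripper_force: 0.0
t 15.15 shift [-1.3  3.2 51.4] turn -0.4420368093709328 closing axis -25.6 j7 -1.13 tcp [0.4314 0.0795 0.0564] F [-0.7 -0.5 -0.4] w 1.0 0.0 tilt [ 0.004  0.001 -1.   ]
```

View pics/pl1.png

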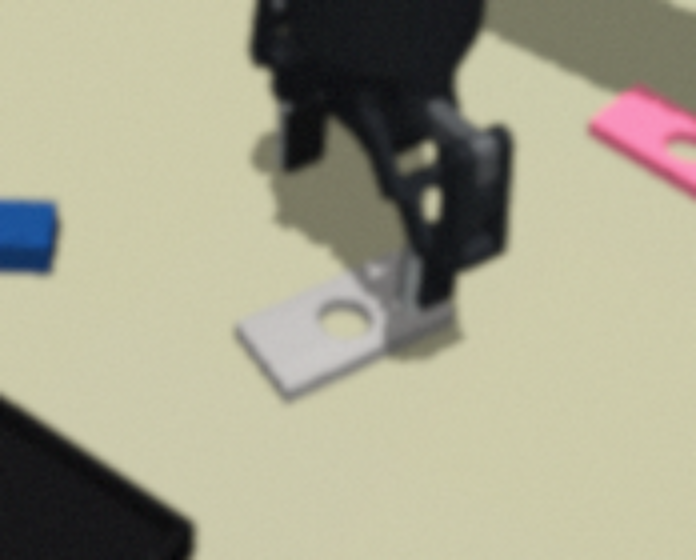

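Plate at crop (343,318), fingers at (300,150)/(430,290) straddling its long sides, correct turn. Descend and grip low.

```bash
python3 -m inch '[[-1,3,25,0,1],[-1,3,45,0,1],[-1,3,53,0,1],[-1,3,54,0,1],[-1,3,54,0,1],[-1,3,54,0,0.65],[-1,3,54,0,0.65],[-1,3,54,0,0.65]]' 50; python3 go.py .434 .077 .001
```

```text
t: 16.0
tool_pos: [0.4326, 0.0769, 0.0009]
orientation: [[0.432, 0.902, 0.0], [0.902, -0.432, -0.0], [-0.0, 0.0, -1.0]]
force: [-0.1, -0.0, -0.2]
grip_width: 0.649
gripper_force: 0.0
t 16.0 shift [ 0.7  1.2 -0.1] turn  closing axis -25.6 j7 -2.45 tcp [0.4326 0.0769 0.0009] F [-0.1 -0.  -0.2] w 0.65 0.0 tilt [ 0. -0. -1.]
```

```bash
python3 -m inch '[[0,0,0,0,0.5],[0,0,0,0,0.4],[0,0,0,0,0.4],[0,0,0,0,0.4],[0,0,0,0,0.4],[0,0,0,0,0.4]]' 50; python3 -m inch '[[0,0,-15,0,0.4],[0,0,-30,0,0.4],[0,0,-60,0,0.4],[0,0,-100,0,0.4],[0,0,-130,0,0.4],[0,0,-150,0,0.4],[0,0,-150,0,0.4]]'; python3 go.py .531 -.321 .16 -25.6;python3 -c "
from h import *; print(env.read_state()['joints'])"
```

```text
t: 16.6
tool_pos: [0.4328, 0.0768, 0.0013]
orientation: [[0.432, 0.902, 0.002], [0.902, -0.432, -0.001], [-0.0, 0.002, -1.0]]
force: [0.2, -1.1, 5.9]
grip_width: 0.498
gripper_force: 50.3
t: 17.3
tool_pos: [0.4333, 0.0777, 0.1529]
orientation: [[0.433, 0.902, 0.004], [0.902, -0.433, 0.002], [0.004, 0.003, -1.0]]
force: [1.0, -0.6, -3.6]
grip_width: 0.497
gripper_force: 52.7
t 17.3 shift [-317.2  260.6   -7.5] turn -0.03925560654988658 closing axis -25.6 j7 -1.56 tcp [0.4333 0.0777 0.1529] F [ 1.  -0.6 -3.6] w 0.5 52.7 tilt [ 0.004  0.002 -1.   ]
[ 0.11759324  0.66232793 -0.63209359  2.17348356  0.78440374  0.5400748
 -1.55965134]
```

```bash
python3 -m inch '[[-317,261,-8,0,0.4],[-317,261,-8,0,0.4],[-317,261,-8,0,0.4],[-317,261,-8,0,0.4],[-317,261,-8,0,0.4],[-317,261,-8,0,0.4],[-317,261,-8,0,0.4],[-317,261,-8,0,0.4],[-317,261,-8,0,0.4],[-317,261,-8,0,0.4],[-317,261,-8,0,0.4],[-317,261,-8,0,0.4],[-317,261,-8,0,0.4],[-317,261,-8,0,0.4]]'; python3 go.py .531 -.321 .06
python3 - <<'E'
from meas import *
for c in ['top','side']:
    p,d=env.camera(c); m=env.camera_model(c); i,j=[int(v) for v in pix(m,(.53,-.32,.1))]
    q=p[max(i-70,0):i+70,j-87:j+87]; save(cv2.resize(q,(696,560)),c+'pl2.png')
    P=cloud(c,d); hsv=cv2.cvtColor(p,cv2.COLOR_RGB2HSV)
    k=(np.hypot(P[...,0]-.531,P[...,1]+.321)<.06)&(P[...,2]>.145)&(P[...,2]<.175)&(p.min(-1)>90)
    if k.sum()>20: print(c,k.sum(),P[k].mean(0),rect(P[k]),np.percentile(P[k][:,2],[5,50,95]))
E
```

```text
t: 18.7
tool_pos: [0.5309, -0.3202, 0.1584]
orientation: [[0.43, 0.903, -0.0], [0.903, -0.43, 0.0], [-0.0, -0.0, -1.0]]
force: [-0.3, 0.7, -1.9]
grip_width: 0.492
gripper_force: 52.7
t 18.7 shift [-0.6  0.4 98.4] turn  closing axis -25.5 j7 -0.59 tcp [ 0.5309 -0.3202  0.1584] F [-0.3  0.7 -1.9] w 0.49 52.7 tilt [-0.  0. -1.]
top 506 [ 0.5421 -0.2987  0.1679] (array([ 538.3, -306.2]), array([60.3, 46.3]), 62.1) [0.164  0.1683 0.1702]
side 351 [ 0.5338 -0.3023  0.1625] (array([ 530.6, -317.6]), array([94. , 55.5]), 58.4) [0.1557 0.164  0.1659]
```

View pics/sidepl2.png

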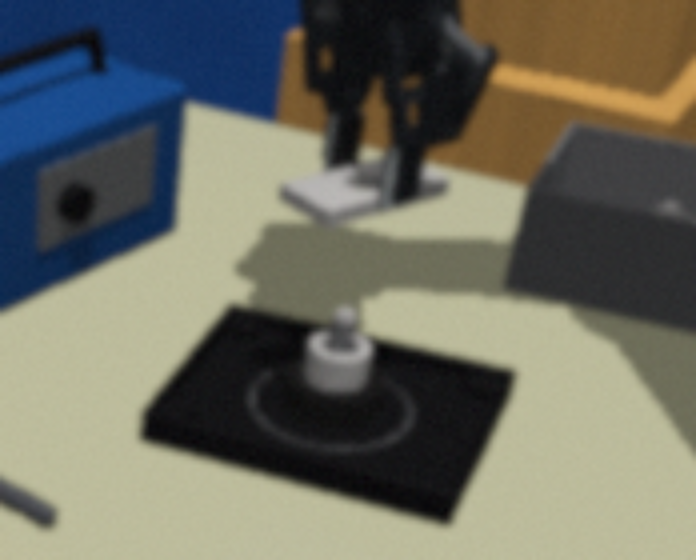

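Sleeve stands flat on the ring around the stud; the plate (365,186) is on the extended stud axis and level. Lower.

```bash
python3 -m inch '[[0,0,25,0,0.4],[0,0,50,0,0.4],[0,0,65,0,0.4],[0,0,78,0,0.4],[0,0,88,0,0.4],[0,0,94,0,0.4],[0,0,97,0,0.4],[0,0,98,0,0.4],[0,0,98,0,0.4]]'; python3 go.py .531 -.321 .0593
```

```text
t: 19.7
tool_pos: [0.5312, -0.3215, 0.0607]
orientation: [[0.432, 0.902, 0.001], [0.902, -0.432, -0.0], [0.0, 0.001, -1.0]]
force: [-0.7, 0.5, -3.3]
grip_width: 0.496
gripper_force: 52.7
t 19.7 shift [ 0.3 -0.4  1.4] turn  closing axis -25.6 j7 -0.69 tcp [ 0.5312 -0.3215  0.0607] F [-0.7  0.5 -3.3] w 0.5 52.7 tilt [ 0.001 -0.    -1.   ]
```

```bash
python3 -m inch '[[0,0,1,0,0.4],[0,0,1.5,0,0.4],[0,0,1.5,0,0.4],[0,0,1.5,0,0.4]]'; python3 -m inch '[[0,0,0,0,0.6],[0,0,0,0,0.75],[0,0,0,0,1],[0,0,0,0,1],[0,0,-20,0,1],[0,0,-60,0,1],[0,0,-100,0,1],[0,0,-100,0,1]]'
python3 - <<'E'
from meas import *
p,d=env.camera('side'); P=cloud('side',d)
m=env.camera_model('side'); i,j=[int(v) for v in pix(m,(.53,-.32,.06))]
save(cv2.resize(p[i-50:i+50,j-62:j+62],(620,500)),'pl3.png')
q=sel(P,(.53,-.32),.055,.058,.073); k=np.hypot(q[:,0]-.5295,q[:,1]+.3195)>.011; q=q[k]
A=np.c_[q[:,:2]-q[:,:2].mean(0),np.ones(len(q))]; print(len(q),rect(q),np.linalg.lstsq(A,q[:,2],rcond=None)[0])
q=sel(P,(.547,.272),.033,.033,.05); print('nut',rect(q))
E
python3 go.py .548 .2715 .17
```

```text
t: 20.1
tool_pos: [0.5312, -0.3215, 0.0594]
orientation: [[0.432, 0.902, 0.001], [0.902, -0.432, -0.001], [-0.0, 0.001, -1.0]]
force: [-1.2, -0.4, 2.2]
grip_width: 0.494
gripper_force: 53.2
t: 20.9
tool_pos: [0.5348, -0.3218, 0.1644]
orientation: [[0.432, 0.902, 0.01], [0.902, -0.432, -0.003], [0.001, 0.01, -1.0]]
force: [1.5, -0.9, 0.6]
grip_width: 0.995
gripper_force: 0.0
373 (array([ 529.9, -318.5]), array([93.5, 47.3]), 64.4) [ 0.0348 -0.0288  0.0645]
nut (array([546.8, 272.7]), array([40.1, 40.4]), 71.3)
t 20.95 shift [ 541.5 -242.7   -9.5] turn  closing axis -25.6 j7 -0.59 tcp [ 0.5329 -0.3218  0.1617] F [-1.3  0.1 -1. ] w 1.0 0.0 tilt [ 0.006 -0.002 -1.   ]
```

View pics/pl3.png

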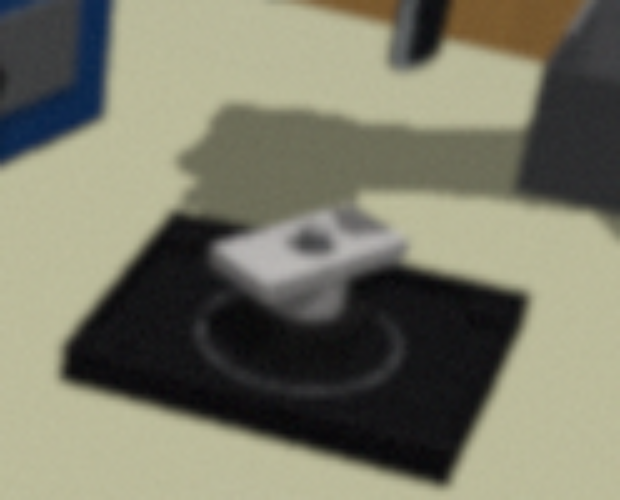

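Plate lies flat on the sleeve with the stud in its hole (312,240). Next the nut, at (0.5475,0.272).

```bash
python3 -m inch '[[541,-243,-5,0,1],[541,-243,-5,0,1],[541,-243,-5,0,1],[541,-243,-5,0,1],[541,-243,-5,0,1],[541,-243,-5,0,1],[541,-243,-5,0,1],[541,-243,-5,0,1],[541,-243,-5,0,1],[541,-243,-5,0,1],[541,-243,-5,0,1],[541,-243,50,0,1],[541,-243,80,0,1],[541,-243,80,0,1],[541,-243,80,0,1],[541,-243,80,0,1],[541,-243,80,0,1],[541,-243,80,0,1],[541,-243,80,0,1]]'; python3 go.py .548 .272 .026
python3 - <<'E'
from meas import *
p,d=env.camera('side'); m=env.camera_model('side'); i,j=[int(v) for v in pix(m,(.548,.272,.06))]
save(cv2.resize(p[max(i-70,0):i+70,j-87:j+87],(696,560)),'nut1.png')
E
```

```text
t: 22.85
tool_pos: [0.546, 0.2711, 0.0799]
orientation: [[0.433, 0.902, 0.002], [0.902, -0.433, 0.001], [0.001, 0.001, -1.0]]
force: [-1.4, 0.3, -0.2]
grip_width: 0.999
gripper_force: 0.0
t 22.85 shift [ 1.6  1.3 53.9] turn  closing axis -25.6 j7 -1.64 tcp [0.546  0.2711 0.0799] F [-1.4  0.3 -0.2] w 1.0 0.0 tilt [ 0.002  0.001 -1.   ]
```

View pics/nut1.png

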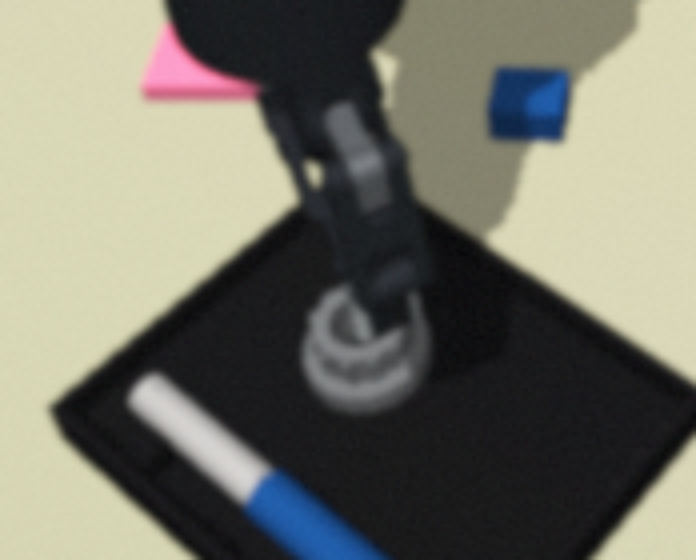

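Nut at crop (365,350), fingers above it, bar well clear at lower left. Descend and grip the ribbed part.

```bash
python3 -m inch '[[1,1,25,0,1],[1,1,44,0,1],[1,1,52,0,1],[1,1,53.5,0,1],[1,1,53.5,0,1],[1,1,53.5,0,0.7],[1,1,53.5,0,0.4],[1,1,53.5,0,0.3],[1,1,53.5,0,0.3],[1,1,53.5,0,0.3],[1,1,53.5,0,0.3],[1,1,53.5,0,0.3]]' 35; python3 -m inch '[[0,0,-15,0,0.3],[0,0,-50,0,0.3],[0,0,-95,0,0.3],[0,0,-135,0,0.3],[0,0,-150,0,0.3],[0,0,-150,0,0.3]]'; python3 go.py .531 -.321 .175
```

```text
t: 24.1
tool_pos: [0.547, 0.2721, 0.0261]
orientation: [[0.432, 0.902, 0.001], [0.902, -0.432, 0.0], [0.001, 0.001, -1.0]]
force: [-0.6, 0.6, 6.5]
grip_width: 0.418
gripper_force: 35.0
t: 24.7
tool_pos: [0.5478, 0.2729, 0.1782]
orientation: [[0.432, 0.902, 0.004], [0.902, -0.432, 0.003], [0.004, 0.003, -1.0]]
force: [0.5, -0.7, -1.4]
grip_width: 0.413
gripper_force: 35.3
t 24.7 shift [-542.9  241.5    1.5] turn  closing axis -25.6 j7 -1.55 tcp [0.5478 0.2729 0.1782] F [ 0.5 -0.7 -1.4] w 0.41 35.3 tilt [ 0.004  0.003 -1.   ]
```

```bash
python3 -m inch '[[-543,242,2,0,0.3],[-543,242,2,0,0.3],[-543,242,2,0,0.3],[-543,242,2,0,0.3],[-543,242,2,0,0.3],[-543,242,2,0,0.3],[-543,242,2,0,0.3],[-543,242,2,0,0.3],[-543,242,2,0,0.3],[-543,242,2,0,0.3],[-543,242,2,0,0.3],[-543,242,2,0,0.3],[-543,242,2,0,0.3],[-543,242,2,0,0.3],[-543,242,2,0,0.3],[-543,242,2,0,0.3],[-543,242,2,0,0.3],[-543,242,2,0,0.3],[-543,242,2,0,0.3]]'; python3 go.py .531 -.321 .0822
python3 - <<'E'
from meas import *
p,d=env.camera('side'); m=env.camera_model('side'); i,j=[int(v) for v in pix(m,(.53,-.32,.1))]
save(cv2.resize(p[max(i-70,0):i+70,j-87:j+87],(696,560)),'nut2.png')
E
```

```text
t: 26.6
tool_pos: [0.5305, -0.3219, 0.1734]
orientation: [[0.431, 0.902, 0.0], [0.902, -0.431, -0.0], [-0.0, 0.0, -1.0]]
force: [0.7, 0.0, -1.5]
grip_width: 0.421
gripper_force: 35.3
t 26.6 shift [ 1.   0.  91.2] turn  closing axis -25.5 j7 -0.58 tcp [ 0.5305 -0.3219  0.1734] F [ 0.7  0.  -1.5] w 0.42 35.3 tilt [ 0. -0. -1.]
```

View pics/nut2.png

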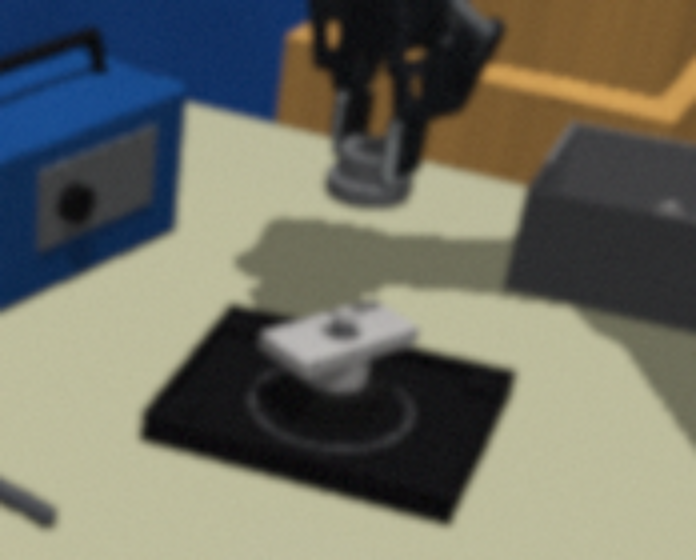

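Plate flat; nut flange (368,186) within about 1–2 mm of the stud axis (365). Lower with a small correction.

```bash
python3 -m inch '[[2,0,25,0,0.3],[2,0,50,0,0.3],[2,0,65,0,0.3],[2,0,75,0,0.3],[2,0,83,0,0.3],[2,0,88,0,0.3],[2,0,90,0,0.3],[2,0,91,0,0.3],[2,0,91,0,0.3],[2,0,91.5,0,0.3],[2,0,91.5,0,0.3]]'; python3 go.py .531 -.321 .0822
```

```text
t: 27.75
tool_pos: [0.5314, -0.3206, 0.0821]
orientation: [[0.432, 0.902, 0.001], [0.902, -0.432, -0.0], [-0.0, 0.001, -1.0]]
force: [0.0, 0.2, -0.4]
grip_width: 0.421
gripper_force: 35.3
t 27.75 shift [-0.5 -0.2 -0.1] turn  closing axis -25.6 j7 -0.67 tcp [ 0.5314 -0.3206  0.0821] F [ 0.   0.2 -0.4] w 0.42 35.3 tilt [ 0.001 -0.    -1.   ]
```

```bash
python3 -m inch '[[0,0,0.5,0,0.3],[0,0,1,0,0.3],[0,0,1,0,0.3],[0,0,1,0,0.3]]'; python3 -m inch '[[0,0,0,0,0.6],[0,0,0,0,0.8],[0,0,0,0,1],[0,0,0,0,1],[0,0,-20,0,1],[0,0,-60,0,1],[0,0,-110,0,1],[0,0,-130,0,1],[0,0,-130,0,1],[0,0,-130,0,1]]'
python3 - <<'E'
from meas import *
p,d=env.camera('side'); P=cloud('side',d)
m=env.camera_model('side'); i,j=[int(v) for v in pix(m,(.53,-.32,.06))]
save(cv2.resize(p[i-50:i+50,j-62:j+62],(620,500)),'fin.png')
q=sel(P,(.53,-.32),.028,.086,.11); print(len(q),rect(q),np.percentile(q[:,2],[10,50,90]))
E
```

```text
t: 28.15
tool_pos: [0.5315, -0.3206, 0.082]
orientation: [[0.432, 0.902, 0.001], [0.902, -0.432, -0.001], [-0.001, 0.001, -1.0]]
force: [-2.3, 1.1, 7.3]
grip_width: 0.421
gripper_force: 36.0
t: 29.15
tool_pos: [0.5309, -0.3207, 0.2106]
orientation: [[0.432, 0.902, -0.0], [0.902, -0.432, -0.0], [-0.001, -0.0, -1.0]]
force: [-0.4, -0.7, -0.6]
grip_width: 0.998
gripper_force: 0.0
124 (array([ 528.8, -316.8]), array([37.9, 34.7]), 33.8) [0.0874 0.0919 0.0941]
```

View pics/fin.png

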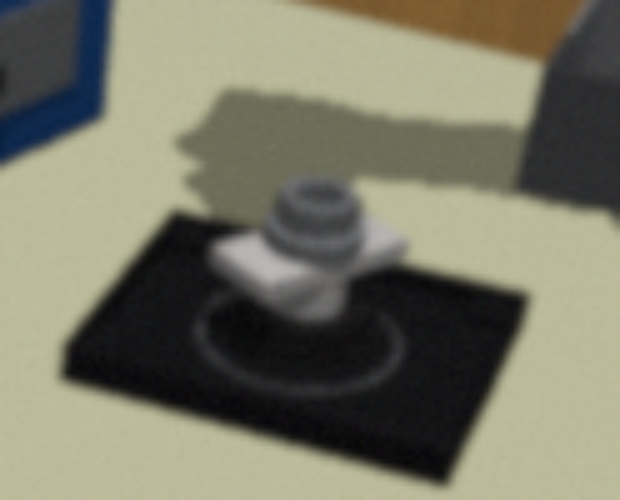

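The stack is complete: nut at (315,215) flange down on the plate, top at about 0.094 m + 2 mm camera bias = the expected 0.096 m. The gripper is clear.

```bash
python3 -c "
from bench import env
print(env.sign_off())"
```

```text
the job is handed in; nothing more can be done
None
```

The hold-down is back together over the stud in the order asked (ring, sleeve, plate, nut flange down), seated within about 2 mm of the expected heights, and handed in at about 29 s; the arm never reached for the tow eye, bolt, blue box or wrench.

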